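Fit the glass plunger into the syringe pump's syringe and bring up the pusher

ROBOT

A 6-joint arm with a two-finger parallel gripper is mounted at the origin on the work surface. World frame = base frame: x ahead of the robot, y to its left, z up, the work surface at z = 0. Lengths are in mm, angles in rad, forces in N, time in s.
With the tool pointing down it reaches from about 350 to 775 mm from the base axis. Payload 5.5 kg.
Tool frame: the origin (TCP) lies at the very end of the fingers, on their centre line; the grasp point (between the pads) lies 19 mm behind it (robot.hold_point_z is the distance from the TCP to the grasp point, in mm); z points along the fingers, y is the direction in which the jaws open and shut (so a half turn about z gives the same grasp; the last joint's range is limited). The gripper opens to 85 mm and grips with 20 to 120 N. Pads are 22 mm wide; open, the fingers measure 114 mm over their backs; the gripper's body (76 mm by 85 mm) begins 54 mm behind the grasp point. The pads swing forward as they close: fully open they stand 13 mm farther back than shut.
Start: joints at [-0.14, 0.313, 0.046, 1.304, 0, 1.431], TCP at [575.044, -0.016, 202.223] pointing down, gripper open.
Joint ranges: [-2.76, 2.76], [-0.86, 1.69], [-1.03, 1.26], [-2.2, 2.34], [-1.47, 1.5], [-3.14, 3.14]. Speed limits (rad/s): [2.57, 2.57, 3.14, 3.14, 3.14, 3.14].

INTERFACE

Orientations are given as a unit quaternion [x, y, z, w].
In Python, from workcell import robot gives the robot as it stands. Calls block until the motion is done:
- robot.move_pose(position, orientation): joint-space move of the TCP to a pose.
- robot.servo_line(position, vel=150, ori=None): straight line of the TCP; ori=None keeps the orientation; vel is the mean speed in mm/s.
- robot.move_joints(angles): joint-space move.
- robot.command_gripper(opening): finger opening in mm; the grip force is fixed at half the most; returns when the fingers have stopped.
- robot.hold(seconds).
- robot.inverse_kinematics(position, orientation): joint angles nearest the present ones, or None.
- robot.camera(name): name is "scene" or "side" or "wrist"; returns the picture (400x640x3 uint8, red, green, blue); there is no depth.
- robot.camera_params(name): a dict with "mtx" (3x3 intrinsics, pixels), "cam_to_world" (4x4, takes a point from camera to world coordinates). Camera axes: x right, y down, z forward; pixel columns grow to the right and rows downward; lengths in mm; the calibration is good to about 2 mm. The wrist camera is an equidistant fisheye: a pixel r from the principal point sees the ray r / f radians off the axis. A picture is of the moment at which its call begins: read the wrist's pose just before it. camera_params takes no time and is no camera call; for the wrist camera it gives the pose at the moment of the call.
A pose or a line that the arm cannot do raises robot.IKError and nothing moves.
- robot.hand_in(): hands the job in, once; it reports no verdict.
Readings, each from a call of its own:
- robot.read_time_s(): time.
- robot.read_q(): joint angles.
- robot.read_joint_vel(): joint speeds.
- robot.read_joint_efforts(): joint torques, N m.
- robot.read_position(): TCP position.
- robot.read_tool_rot(): TCP orientation.
- robot.read_wrist_force(): force on the tool from outside, world axes, zero at the start.
- robot.read_moment(): the same for the moment, N m.
- robot.read_finger_gap(): finger opening in mm.
Only numpy, scipy, OpenCV 4.12 (cv2) and the standard library are available. Lean on these libraries where they do the work, as an engineer would, in place of code of your own. Each camera call takes 0.05 s, during which the arm holds its last target. There are 200 camera calls.

TASK

Get the syringe pump ready: take the frosted glass plunger out of the steel tray, start its plain end in the mouth of the glass barrel clamped on the pump, push it about half way in and let go. Take hold of it again further back, nearer its knob, push it gently until it is fully home against the end of the barrel, and only then slide the pump's pusher block up until it touches the plunger's knob. Leave everything let go, and the bottle, the beaker and the tip box where they stand.

Things in the scene. Friction and masses are not known exactly. Their poses are not given: they have to be found in the camera images.
- plunger_center (a point): Middle of the loose frosted glass plunger, half-way along it on its axis: a straight round rod 31 mm in diameter, 165 mm long over all, of which the last 15 mm is a knob 42 mm in diameter; about 0.16 kg. x runs along the plunger towards its plain tip; it rolls about x, so only the direction of x means anything. At the start it lies level in the tray, 45 mm above the bench.
- plunger_tip (a point): Centre of the plunger's plain tip face (3 mm chamfer), x = +82.5 mm in the frame of plunger_center, same axes.
- plunger_knob (a point): Centre of the outer end face of the plunger's knob, x = -82.5 mm in the frame of plunger_center, same axes. The plain shaft runs from x = -67.5 to +82.5 mm.
- plunger: The plunger as a body; origin and axes as plunger_center. Let go part-way in the barrel, it stays there and its knob end sags about 5 mm; pushed on while it sags it drags hard in the bore, so it wants raising level with the bore again first.
- tray: Open steel tray, 230 mm (its x) by 100 mm, rim 16 mm high, fixed to the bench; origin under its centre. Two grey silicone holders, 12 mm thick, cross it at x = +50 and -45 mm, 42 mm high; the plunger lies along x in their V-notches, open upwards, tip to +x, and its shaft is free to grip between them.
- barrel_mouth (a point): Centre of the open mouth of the clear glass barrel, 125 mm above the bench on the bore's axis. y points level into the bore, along the pump; z up. Bore 33 mm in diameter (1 mm clear all round the plunger), 120 mm deep. A flange 58 mm in diameter, 6 mm thick, surrounds the mouth. With the plunger fully home 45 mm of it stands out: 30 mm of shaft and the 15 mm knob.
- barrel_end (a point): Centre of the flat inner end of the bore, 120 mm along y from barrel_mouth.
- barrel: The glass barrel, fixed on the pump; origin and axes as barrel_mouth. A black clamp 45 to 65 mm beyond the mouth rises to 167 mm above the bench.
- pump: The syringe pump, a white case fixed to the bench, 170 mm wide (x) and 380 mm long (y), origin on the bench; axes as barrel_mouth, which is at x = 20, y = 50 mm in it. The case runs from y = -230 to +150 mm; its deck is 77 mm above the bench, and the guide rods below the line of the bore reach 91 mm. Behind the mouth that line is free up to the pusher block.
- pusher (a joint): How far the pusher block has been slid from its rear stop towards the barrel, in m (0 to 0.19; it starts at 0 to 0.02). At 0 its face is 225 mm behind the barrel's mouth; at 0.180 it meets the knob of a plunger that is fully home. It slides along y of barrel_mouth against about 4 N of friction and stays where it is left.
- pusher_face (a point): Point on the front face of the pusher block where it meets the plunger's knob, in line with the bore, 125 mm above the bench; y points towards the barrel, z up.
- pusher_top (a point): Centre of the top of the pusher block, 170 mm above the bench, 14 mm behind its front face; axes as pusher_face. The aluminium block is 44 mm wide across the pump (x) and 28 mm thick along y, with a foot 90 mm wide lower than 95 mm above the bench. It can be pinched across its 44 mm width from above.
- media_bottle: Bystander: glass bottle with white cap, 72 mm in diameter, 150 mm high; origin under its centre.
- beaker: Bystander: glass beaker, 68 mm in diameter, 90 mm high; origin under its centre.
- tip_box: Bystander: grey box with a clear lid, 85 x 125 mm, 67 mm high; origin under its centre.
Things that resemble listed ones, but are neither listed nor needed, are in the scene too. Of the things like the plunger, leave any that is purple or red; of the rest the larger one is meant.

How it is judged:
By the outcome, as a careful person would: the job done as asked, in the order asked, and still so for the second after the job is handed in, with the robot touching nothing.
It also fails if it takes over 72 s, if anything falls off the work surface, if the arm or the gripper's body presses on something with over 40 N, if the wrist force passes 120 N, or if a joint passes its speed limit or range.

## Working session

There is one attempt and no reset: what is moved stays moved. The work goes in short steps, each a Python script; the robot and the scene stay as the last script left them, time stands still between calls to the robot, and variables do not carry over. Pictures are saved under pics/ and viewed, about 8 in all and at most 12, crops included, and the job is handed in when it is done.

```bash
ls; mkdir -p pics; python3 - <<'E'
from workcell import robot
import cv2,numpy as np
for n in("scene","side","wrist"):
    p=robot.camera_params(n); im=robot.camera(n)
    cv2.imwrite(f"pics/{n}0.png",im[:,:,::-1])
    print(n,np.round(p["mtx"],2).tolist(),np.round(p["cam_to_world"],4).tolist())
print(robot.read_time_s(),robot.read_tool_rot(),robot.hold_point_z,robot.read_finger_gap())
E
```

```text
pics
scene [[427.69, 0.0, 320.25], [0.0, 427.69, 197.73], [0.0, 0.0, 1.0]] [[0.7844, 0.3839, -0.4871, 1209.0943], [0.6201, -0.5, 0.6045, -916.3385], [-0.0115, -0.7762, -0.6303, 988.0514], [0.0, 0.0, 0.0, 1.0]]
side [[506.14, 0.0, 325.5], [0.0, 506.14, 200.91], [0.0, 0.0, 1.0]] [[-0.9152, -0.3047, 0.2637, 123.5366], [-0.4028, 0.6775, -0.6155, 880.4538], [0.0089, -0.6695, -0.7428, 1311.8072], [0.0, 0.0, 0.0, 1.0]]
wrist [[309.71, 0.0, 321.31], [0.0, 309.71, 200.94], [0.0, 0.0, 1.0]] [[1.0, 0.0004, -0.0014, 575.122], [0.0, -0.9634, -0.2682, 67.9411], [-0.0015, 0.2682, -0.9634, 374.0407], [0.0, 0.0, 0.0, 1.0]]
0.15 [ 7.07114338e-01  7.07098903e-01 -4.02791391e-04 -5.41019693e-04] 18.700000000000003 85.4954403526062
```

View pics/scene0.png

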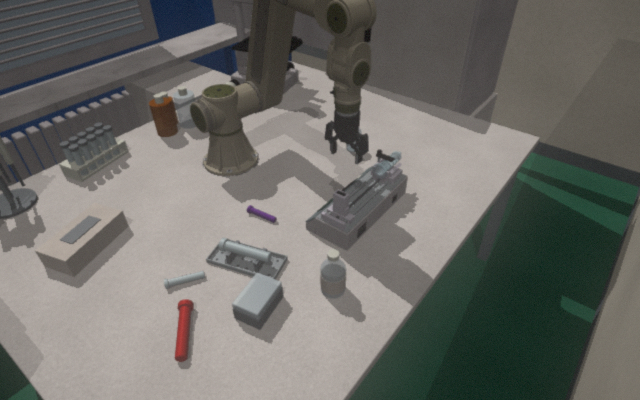

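View pics/side0.png

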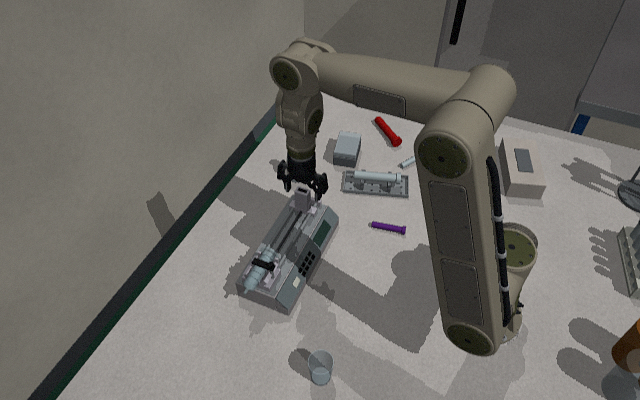

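View pics/wrist0.png

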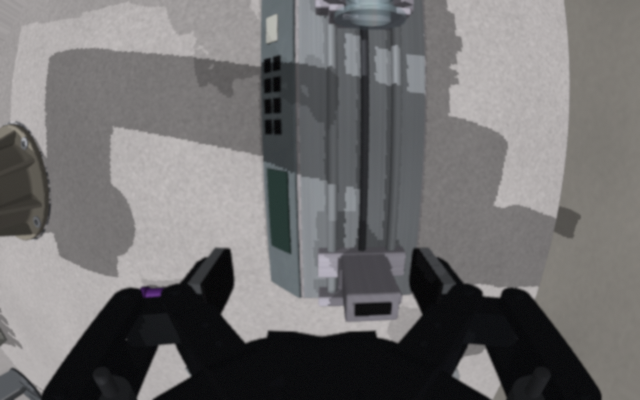

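Views 1–3: the scene view shows the tray with the plunger at about (245,252), the pump at (360,205) and the purple and red decoys. The side view shows the tray at (375,182), and the wrist view shows the pusher block at (370,290) and the flange at (365,10). I'll localise these roughly, then look from close by with the wrist camera.

```bash
cat > h.py <<'E'
from workcell import robot
import cv2, numpy as np
from scipy.spatial.transform import Rotation as R
def ray(p, name, uv):
    K=p["mtx"]; T=np.array(p["cam_to_world"])
    a=np.array([(uv[0]-K[0][2])/K[0][0],(uv[1]-K[1][2])/K[1][1]])
    if name=="wrist":
        r=np.hypot(*a); d=np.array([*(a/r*np.sin(r)),np.cos(r)]) if r>1e-9 else np.array([0,0,1.])
    else: d=np.array([*a,1.])
    d=T[:3,:3]@d; return T[:3,3], d/np.linalg.norm(d)
def onz(p,name,uv,z):
    o,d=ray(p,name,uv); return o+d*(z-o[2])/d[2]
def tri(rays):
    A=sum(np.eye(3)-np.outer(d,d) for o,d in rays); b=sum((np.eye(3)-np.outer(d,d))@o for o,d in rays)
    X=np.linalg.solve(A,b); return X, [round(float(np.linalg.norm(np.cross(X-o,d))),1) for o,d in rays]
def down(yaw): # tool z down, tool x (camera side) at world yaw
    x=np.array([np.cos(yaw),np.sin(yaw),0]); z=np.array([0,0,-1.])
    return R.from_matrix(np.c_[x,np.cross(z,x),z]).as_quat()
def snap(name,fn):
    p=robot.camera_params(name); im=robot.camera(name)
    cv2.imwrite(f"pics/{fn}.png",im[:,:,::-1]); np.save(f"pics/{fn}.npy",p,allow_pickle=True); return p,im
def load(fn): return np.load(f"pics/{fn}.npy",allow_pickle=True).item()
E
python3 - <<'E'
from h import *
ps=robot.camera_params("scene"); pd=robot.camera_params("side")
for uv in[(222,246),(268,258),(208,258),(278,276),(355,190),(308,222),(346,244),(408,175)]: print("sc",uv,np.round(onz(ps,"scene",uv,45)))
for uv in[(356,178),(402,177),(342,190),(408,194),(240,275),(285,310)]: print("sd",uv,np.round(onz(pd,"side",uv,45)))
im=np.hstack([cv2.resize(cv2.imread("pics/scene0.png")[225:300,190:310],None,fx=3,fy=3,interpolation=2),
 cv2.resize(cv2.imread("pics/side0.png")[150:225,325:430],None,fx=3,fy=3,interpolation=2)])
cv2.imwrite("pics/c.png",im)
E
```

```text
sc (222, 246) [ 386. -382.   45.]
sc (268, 258) [ 534. -331.   45.]
sc (208, 258) [ 391. -441.   45.]
sc (278, 276) [ 605. -364.   45.]
sc (355, 190) [552.  98.  45.]
sc (308, 222) [ 527. -135.   45.]
sc (346, 244) [ 684. -141.   45.]
sc (408, 175) [656. 293.  45.]
sd (356, 178) [ 519. -312.   45.]
sd (402, 177) [ 373. -384.   45.]
sd (342, 190) [ 542. -239.   45.]
sd (408, 194) [ 329. -314.   45.]
sd (240, 275) [686. 206.  45.]
sd (285, 310) [511. 257.  45.]
```

View pics/c.png

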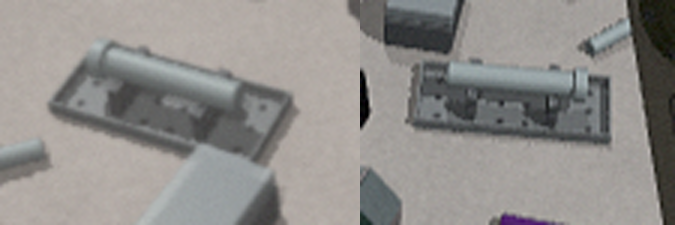

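View 4 (crops): the plunger's knob is at the left in the scene view, about (222,246), and its tip is at about (270,259), so it points roughly along +x with a yaw of about 0.36. Next I'll take close wrist views of the tray and the pump.

```bash
python3 - <<'E'
from h import *
d=np.array([np.cos(.36),np.sin(.36)]); c=np.array([455,-352.])
p0=robot.camera_params("wrist")
print(onz(p0,"wrist",(365,10),125),onz(p0,"wrist",(370,270),170))
for i,(s,z) in enumerate([(-50,230),(40,230)]):
    robot.move_pose([*(c+s*d),z],down(.36)); snap("wrist",f"t{i}")
for i,y in enumerate([110,30]):
    robot.move_pose([590,y,240],down(np.pi/2)); snap("wrist",f"b{i}")
print(robot.read_time_s())
t=[cv2.imread(f"pics/t{i}.png") for i in(0,1)]; b=[cv2.imread(f"pics/b{i}.png") for i in(0,1)]
im=np.vstack([np.hstack([x[0:300,120:520] for x in t]),np.hstack([x[0:300,120:520] for x in b])])
cv2.imwrite("pics/m1.png",im)
E
```

```text
[610.10636374 158.52311041 125.        ] [611.38998511 -42.61027345 170.        ]
4.4
```

View pics/m1.png

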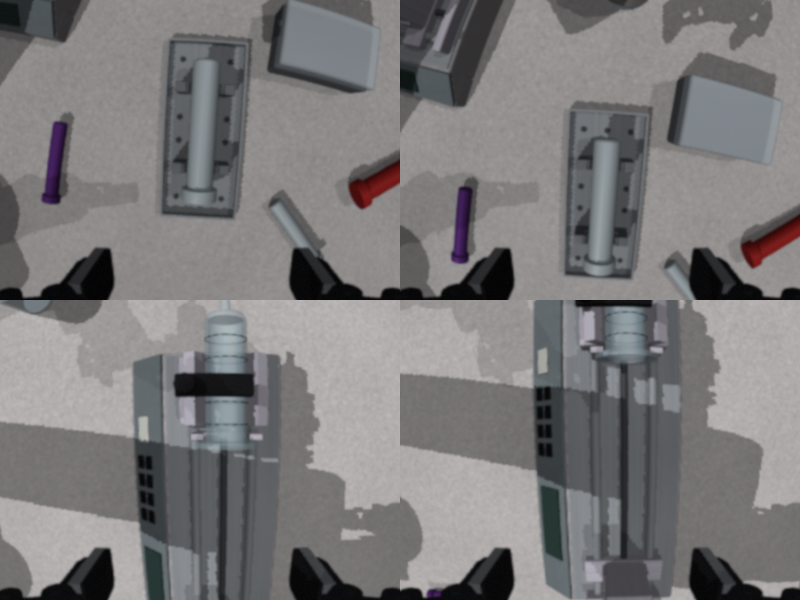

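View 5: in t0 the tip is at full-image (325,59) and the knob at (319,205). In t1 the tip is at (325,139) and the knob at (320,274). The flange is at (346,145) in b0 and (342,57) in b1. Now I'll refine the plunger numerically and zoom in on the flange.

```bash
cat >> h.py <<'E'
def seg(fn,seed,thr,roi):
    g=cv2.GaussianBlur(cv2.cvtColor(cv2.imread(f"pics/{fn}.png"),cv2.COLOR_BGR2GRAY),(3,3),0)
    m=np.zeros_like(g); a,b,c,d=roi; m[b:d,a:c]=(g[b:d,a:c]>thr)*255
    n,l,_,_=cv2.connectedComponentsWithStats(m,connectivity=4); return l==l[seed[1],seed[0]]
E
python3 - <<'E'
from h import *
for fn,a,b in(("t0",(325,62),(319,203)),("t1",(325,142),(320,272))):
    g=cv2.cvtColor(cv2.imread(f"pics/{fn}.png"),cv2.COLOR_BGR2GRAY); 
    r=(a[1]+b[1])//2; print(fn,r,g[r,300:350].tolist())
    print(" up",g[a[1]-14:a[1]+8,325].tolist(),"dn",g[b[1]-25:b[1]+12,319].tolist())
    p=load(fn); print(onz(p,"wrist",(a[0],a[1]-3),45),onz(p,"wrist",(b[0],b[1]+2),45))
b=[cv2.imread(f"pics/b{i}.png") for i in(0,1)]
im=np.hstack([cv2.resize(b[0][90:180,290:400],None,fx=3.6,fy=3.6,interpolation=2),cv2.resize(b[1][0:90,285:395],None,fx=3.6,fy=3.6,interpolation=2)])
t=np.hstack([cv2.resize(cv2.imread("pics/t0.png")[45:215,285:365],None,fx=2.,fy=2.,interpolation=2),cv2.resize(b[1][240:325,250:420],None,fx=2.,fy=2,interpolation=2)])
o=np.zeros((330+340,800,3),np.uint8); o=o[:600]; o[:im.shape[0],:im.shape[1]]=im
o[324:600,:t.shape[1]]=np.vstack([np.hstack([t[:0]])]) if 0 else 0
r=cv2.resize(b[1][230:300,250:420],None,fx=3,fy=3,interpolation=2); o[330:330+r.shape[0],:r.shape[1]]=r
r=cv2.resize(cv2.imread("pics/t0.png")[45:215,285:365],None,fx=1.55,fy=1.55,interpolation=2); o[330:330+r.shape[0],600:600+r.shape[1]]=r
cv2.imwrite("pics/m2.png",o)
E
```

```text
t0 132 [95, 96, 96, 95, 95, 96, 95, 93, 92, 94, 103, 111, 119, 124, 129, 133, 135, 139, 142, 144, 146, 146, 144, 142, 141, 138, 135, 130, 124, 119, 112, 106, 99, 90, 80, 71, 69, 71, 73, 74, 73, 73, 73, 73, 74, 73, 73, 74, 79, 92]
 up [116, 116, 115, 115, 115, 116, 115, 115, 109, 100, 97, 110, 126, 137, 142, 144, 143, 144, 144, 144, 144, 144] dn [143, 143, 142, 142, 142, 142, 141, 142, 139, 129, 109, 93, 83, 87, 107, 131, 140, 142, 142, 142, 142, 142, 141, 141, 140, 137, 128, 113, 93, 78, 72, 71, 71, 70, 65, 57, 49]
[ 537.35287564 -324.82710426   45.        ] [ 373.81793197 -379.23996316   45.        ]
t1 207 [50, 58, 73, 89, 97, 100, 100, 97, 94, 91, 95, 105, 115, 123, 129, 134, 139, 143, 147, 152, 155, 156, 154, 149, 146, 144, 139, 135, 130, 125, 118, 112, 104, 94, 83, 74, 71, 73, 75, 75, 74, 71, 68, 63, 61, 63, 73, 88, 101, 110]
 up [88, 74, 68, 72, 86, 103, 113, 113, 104, 89, 77, 83, 100, 119, 134, 144, 148, 149, 149, 150, 149, 150] dn [155, 154, 154, 153, 153, 153, 152, 152, 151, 152, 151, 150, 144, 129, 107, 91, 80, 85, 111, 134, 147, 150, 150, 150, 149, 148, 147, 142, 123, 99, 101, 121, 138, 146, 147, 146, 146]
[ 535.07532405 -325.12461928   45.        ] [ 371.2776436  -381.14884101   45.        ]Traceback (most recent call last):
  File "<stdin>", line 9, in <module>
    return _nx.concatenate(arrs, 1, dtype=dtype, casting=casting)
           ~~~~~~~~~~~~~~~^^^^^^^^^^^^^^^^^^^^^^^^^^^^^^^^^^^^^^^
ValueError: all the input array dimensions except for the concatenation axis must match exactly, but along dimension 0, the array at index 0 has size 340 and the array at index 1 has size 170
```

```bash
python3 - <<'E'
from h import *
L={}
for fn,rows in(("t0",range(70,180,3)),("t1",range(150,255,3))):
    g=cv2.GaussianBlur(cv2.cvtColor(cv2.imread(f"pics/{fn}.png"),cv2.COLOR_BGR2GRAY),(3,3),0).astype(float)
    p=load(fn); pts=[]
    for r in rows:
        dx=np.gradient(g[r]); l=305+np.argmax(dx[305:319]); q=326+np.argmin(dx[326:342]); pts.append((r,(l+q)/2,q-l))
    pts=np.array(pts); k=np.polyfit(pts[:,0],pts[:,1],1); res=pts[:,1]-np.polyval(k,pts[:,0]); ok=abs(res)<1
    k=np.polyfit(pts[ok,0],pts[ok,1],1); L[fn]=k; print(fn,k,ok.sum(),len(ok),pts[:,2].mean(),res.std())
    P=[onz(p,"wrist",(np.polyval(k,r),r),45) for r in (rows[0],rows[-1])]; v=P[1]-P[0]; print(np.round(P,1).tolist(),np.arctan2(-v[1],-v[0]))
for nm,r0,r1 in(("tip",59.5,140.5),("shoulder",190,263),("knob",205.5,275.5)):
    print(nm,tri([ray(load(f),"wrist",(np.polyval(L[f],r),r)) for f,r in(("t0",r0),("t1",r1))]))
b=[cv2.imread(f"pics/b{i}.png") for i in(0,1)]
o=np.zeros((600,800,3),np.uint8)
def put(im,f,y,x):
    r=cv2.resize(im,None,fx=f,fy=f,interpolation=2); h,w=r.shape[:2]; o[y:y+h,x:x+w]=r
put(b[0][90:170,290:400],3.6,0,0); put(b[1][0:80,285:395],3.6,0,402); put(b[1][230:300,250:420],3,300,0); put(cv2.imread("pics/t0.png")[45:215,285:365],1.6,300,600)
cv2.imwrite("pics/m2.png",o)
E
```

```text
t0 [-5.98624941e-02  3.29531057e+02] 37 37 23.62162162162162 0.4201045489768551
[[525.3, -329.8, 45.0], [404.7, -367.5, 45.0]] 0.3027313964918382
t1 [-6.62464986e-02  3.35744118e+02] 35 35 22.62857142857143 0.38044170954003464
[[523.5, -330.6, 45.0], [400.8, -368.7, 45.0]] 0.30119419071116
tip (array([ 534.88647132, -326.74255385,   57.74942885]), [0.0, 0.0])
shoulder (array([ 395.25588329, -370.14753165,   64.61518169]), [0.2, 0.2])
knob (array([ 377.32419533, -375.7461936 ,   62.48966583]), [0.1, 0.1])
```

View pics/m2.png

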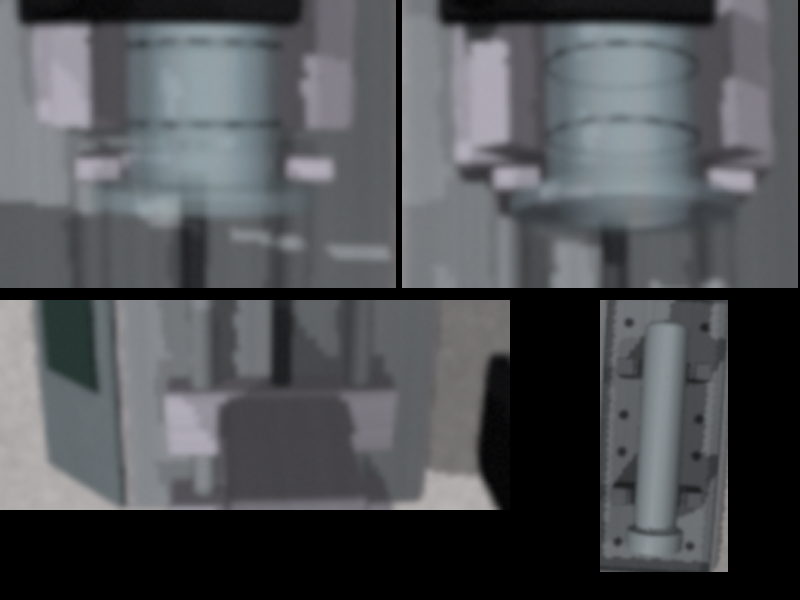

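View 6: the flange's front rim is at about (346,149) in b0 and (346,53) in b1. The tube edges are about u=325 to 367, and the pusher block top is at (346,265) in b1. The triangulated plunger length comes out at 165 mm with its top at z≈58–62, which fits an axis height of 45. Next I'll find the bore axis and then grasp.

```bash
python3 - <<'E'
from h import *
print("rim",tri([ray(load("b0"),"wrist",(346,149)),ray(load("b1"),"wrist",(346,53))]))
A=[]
for fn,rows in(("b0",[*range(24,68,4),*range(104,134,3)]),("b1",range(8,44,3))):
    g=cv2.GaussianBlur(cv2.imread(f"pics/{fn}.png").astype(np.float32).mean(2),(5,5),0); p=load(fn); o=[]
    for r in rows:
        dx=np.gradient(g[r]); l=318+np.argmax(dx[318:334]); q=358+np.argmin(dx[358:376]); 
        X=onz(p,"wrist",((l+q)/2,r),125); o.append((r,l,q,*np.round(X[:2],1))); A.append(X)
    print(fn,*o,sep="\n")
E
```

```text
rim (array([611.23100627, 149.78941718, 154.59108793]), [0.1, 0.1])
b0
(24, np.int64(332), np.int64(360), np.float64(613.7), np.float64(265.8))
(28, np.int64(333), np.int64(360), np.float64(614.1), np.float64(261.8))
(32, np.int64(331), np.int64(360), np.float64(613.1), np.float64(257.7))
(36, np.int64(331), np.int64(359), np.float64(612.6), np.float64(253.7))
(40, np.int64(332), np.int64(362), np.float64(614.4), np.float64(249.8))
(44, np.int64(332), np.int64(361), np.float64(613.9), np.float64(245.8))
(48, np.int64(333), np.int64(361), np.float64(614.4), np.float64(241.9))
(52, np.int64(332), np.int64(361), np.float64(613.9), np.float64(238.0))
(56, np.int64(331), np.int64(360), np.float64(613.0), np.float64(234.1))
(60, np.int64(333), np.int64(364), np.float64(615.7), np.float64(230.3))
(64, np.int64(333), np.int64(363), np.float64(615.2), np.float64(226.4))
(104, np.int64(332), np.int64(363), np.float64(614.8), np.float64(188.7))
(107, np.int64(325), np.int64(363), np.float64(611.5), np.float64(185.9))
(110, np.int64(333), np.int64(363), np.float64(615.2), np.float64(183.1))
(113
[... 691 characters left out ...]
360), np.float64(613.5), np.float64(195.1))
(17, np.int64(326), np.int64(363), np.float64(612.5), np.float64(192.0))
(20, np.int64(332), np.int64(363), np.float64(615.2), np.float64(188.9))
(23, np.int64(325), np.int64(363), np.float64(612.0), np.float64(185.8))
(26, np.int64(325), np.int64(363), np.float64(611.9), np.float64(182.7))
(29, np.int64(325), np.int64(363), np.float64(611.9), np.float64(179.7))
(32, np.int64(325), np.int64(363), np.float64(611.9), np.float64(176.7))
(35, np.int64(331), np.int64(361), np.float64(613.7), np.float64(173.7))
(38, np.int64(333), np.int64(364), np.float64(616.0), np.float64(170.8))
(41, np.int64(325), np.int64(363), np.float64(611.8), np.float64(167.7))
```

```bash
python3 - <<'E'
from h import *
for fn,rows in(("b1",range(80,245,5)),("b0",range(170,290,5))):
    g=cv2.GaussianBlur(cv2.imread(f"pics/{fn}.png").astype(np.float32).mean(2),(5,5),0); p=load(fn)
    o=[]
    for r in rows:
        w=g[r,334:356]; w=np.clip(np.median(w)-8-w,0,None); 
        if w.sum()>5: o.append((r,334+(w*np.arange(22)).sum()/w.sum()))
    o=np.array(o); k=np.polyfit(o[:,0],o[:,1],1); res=o[:,1]-np.polyval(k,o[:,0]); ok=abs(res)<1.0; k=np.polyfit(o[ok,0],o[ok,1],1)
    for z in(77,91):
        a,b=[onz(p,"wrist",(np.polyval(k,r),r),z) for r in(rows[0],rows[-1])]; v=a-b
        print(fn,z,ok.sum(),len(ok),np.round(res.std(),2),np.round(a,1),np.round(b,1),np.arctan2(v[1],v[0]))
g=cv2.imread("pics/b1.png").astype(np.float32).mean(2)
for r in(15,40,55): print(r,g[r,306:386].astype(int).tolist())
E
```

```text
b1 77 32 33 0.5 [614.6 135.9  77. ] [616.4 -45.5  77. ] 1.5808465684191086
b1 91 32 33 0.5 [613.6 134.2  91. ] [615.3 -39.6  91. ] 1.5808465684191084
b0 77 24 24 0.11 [614.1 118.4  77. ] [615.5 -26.2  77. ] 1.5803773762024165
b0 91 24 24 0.11 [613.1 120.8  91. ] [614.4 -17.8  91. ] 1.5803773762024165
15 [174, 174, 174, 175, 174, 174, 169, 155, 129, 105, 95, 94, 94, 95, 94, 89, 83, 79, 81, 86, 87, 83, 80, 89, 101, 111, 120, 130, 138, 141, 143, 144, 145, 148, 149, 152, 153, 155, 156, 156, 157, 157, 157, 156, 155, 155, 152, 149, 146, 141, 135, 130, 125, 119, 112, 103, 92, 82, 74, 69, 73, 77, 80, 80, 81, 80, 80, 79, 76, 78, 87, 100, 107, 108, 109, 108, 108, 109, 110, 109]
40 [150, 143, 136, 128, 119, 111, 104, 96, 84, 77, 76, 78, 82, 84, 87, 86, 80, 77, 78, 84, 89, 94, 97, 101, 105, 111, 118, 125, 132, 140, 149, 153, 152, 150, 151, 152, 154, 155, 156, 157, 158, 157, 157, 157, 157, 155, 154, 151, 150, 145, 139, 132, 126, 123, 117, 112, 105, 95, 85, 77, 73, 75, 79, 80, 79, 79, 79, 87, 103, 114, 114, 110, 106, 108, 111, 117, 122, 124, 127, 127]
55 [125, 125, 123, 116, 104, 87, 69, 60, 64, 78, 87, 92, 95, 97, 98, 98, 100, 107, 112, 111, 108, 104, 100, 97, 98, 101, 103, 105, 108, 110, 112, 113, 113, 115, 116, 118, 120, 121, 122, 124, 125, 125, 126, 126, 127, 127, 126, 126, 125, 123, 120, 118, 116, 114, 112, 109, 106, 102, 96, 91, 85, 79, 77, 78, 78, 78, 78, 79, 79, 80, 78, 76, 73, 76, 82, 89, 93, 94, 93, 93]
```

```bash
python3 - <<'E'
from h import *
d=np.array([np.cos(.302),np.sin(.302)]); c=np.array([456.1,-351.2]); g=c-5*d
robot.command_gripper(65)
robot.move_pose([*g,110],down(.302)); robot.servo_line([*g,26],vel=120)
print("F",robot.read_wrist_force()); robot.command_gripper(20); print("gap",robot.read_finger_gap(),robot.read_wrist_force(),robot.read_position())
robot.servo_line([*g,60],vel=80); print(robot.read_wrist_force()); robot.servo_line([*g,230],vel=200)
e=np.array([np.cos(1.580),np.sin(1.580)]); m=np.array([612.5,150.]); s=m-107.5*e
robot.move_pose([*s,230],down(1.580)); robot.servo_line([*s,112],vel=150); robot.hold(.2)
snap("wrist","h0"); snap("side","h0s"); print(robot.read_position(),robot.read_wrist_force(),robot.read_time_s(),robot.read_finger_gap())
cv2.imwrite("pics/m3.png",cv2.resize(cv2.imread("pics/h0.png")[0:300,200:500],None,fx=2,fy=2,interpolation=2))
E
```

```text
F [0.06404821 0.33268545 0.83995481]
gap 20.151307792082545 [-0.52164914 -0.64073001  4.07207539] [ 451.80180906 -353.41258908   26.83883896]
[ 0.12896683  0.42319117 -0.50378357]
[613.95065696  42.53510694 112.75564881] [-0.31684376  0.44026473 -1.02384102] 12.0417 19.9327533738139
```

View pics/m3.png

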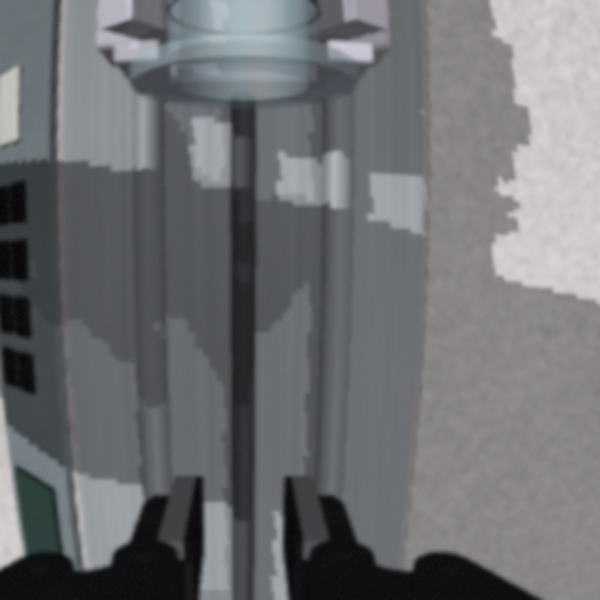

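View 7: the gripper is empty, with the flange centred at about (323,40) in h0. The grasp missed, so I'll look at the tray again.

```bash
python3 - <<'E'
from h import *
d=np.array([np.cos(.302),np.sin(.302)]); c=np.array([456.1,-351.2])
robot.command_gripper(65)
robot.servo_line([613.5,42.5,230],vel=300)
for i,s in enumerate((-50,40)):
    robot.move_pose([*(c+s*d),230],down(.302)); robot.hold(.1); snap("wrist",f"u{i}")
print(robot.read_time_s())
t=[cv2.imread(f"pics/u{i}.png") for i in(0,1)]
cv2.imwrite("pics/m4.png",np.hstack([cv2.resize(t[0][30:260,240:400],None,fx=2.5,fy=2.5,interpolation=2),cv2.resize(t[1][90:320,240:400],None,fx=2.5,fy=2.5,interpolation=2)]))
E
```

```text
15.5083
```

View pics/m4.png

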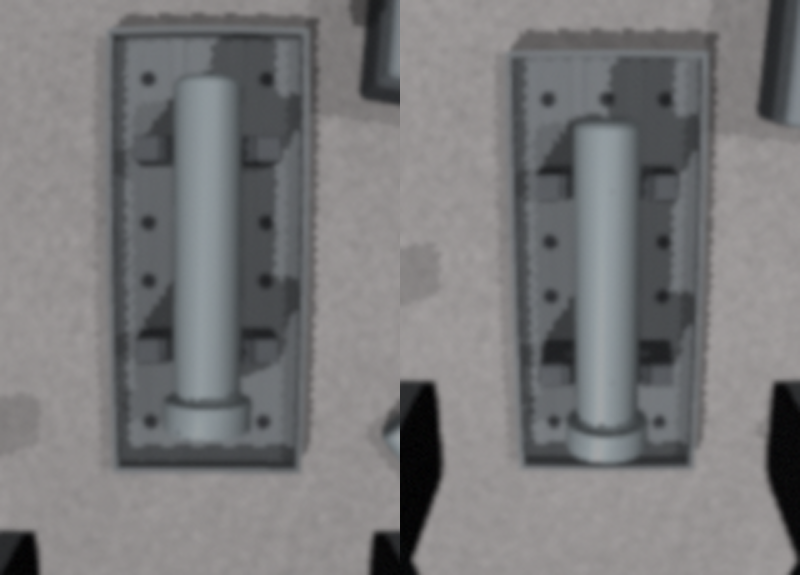

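View 8: the plunger is undisturbed in its notches, tip at (323,60) in u0. I'll retry deeper and close in steps to see what the fingers meet.

```bash
python3 - <<'E'
from h import *
d=np.array([np.cos(.302),np.sin(.302)]); c=np.array([456.1,-351.2]); g=c-5*d
print("tip",tri([ray(load("u0"),"wrist",(323,60)),ray(load("u1"),"wrist",(322,138.5))]))
print("rimfar",tri([ray(load("u0"),"wrist",(240+212/2.5,30+33/2.5)),ray(load("u1"),"wrist",(240+210/2.5,90+52/2.5))]))
robot.command_gripper(55)
robot.move_pose([*g,110],down(.302)); robot.servo_line([*g,18],vel=120)
snap("side","s0"); snap("scene","c0")
for o in(45,38,34,31,28,24):
    robot.command_gripper(o); gp=robot.read_finger_gap(); print(o,round(gp,2),np.round(robot.read_wrist_force(),2),np.round(robot.read_moment(),2),np.round(robot.read_position(),2))
    if gp>o+1.5: break
snap("side","s1"); snap("scene","c1"); print(robot.read_time_s())
E
```

```text
tip (array([ 536.27078906, -327.11271728,   55.39568956]), [0.4, 0.4])
rimfar (array([ 567.63076269, -320.01615376,    4.50885981]), [0.3, 0.3])
45 45.27 [-0.4   0.38 -0.48] [0.03 0.02 0.  ] [ 451.51 -352.89   18.4 ]
38 37.83 [-0.46  0.06 -1.05] [-0.03 -0.02  0.06] [ 451.3 -352.7   18. ]
34 34.02 [0.64 0.56 0.7 ] [0.01 0.   0.02] [ 451.31 -352.68   17.96]
31 30.83 [-0.04 -1.37  0.62] [-0.26 -0.06 -0.03] [ 451.5  -353.11   18.13]
28 28.05 [ 0.9  -2.96  1.2 ] [-0.52 -0.02  0.02] [ 451.63 -353.4    18.34]
24 26.87 [-0.3  -2.84  4.17] [-0.62  0.16 -0.06] [ 451.65 -353.45   18.62]
18.8417
```

```bash
python3 - <<'E'
import cv2,numpy as np
f=lambda n,a,b,c,d:cv2.resize(cv2.imread(f"pics/{n}.png")[b:d,a:c],(400,300),interpolation=2)
o=np.vstack([np.hstack([f("s0",320,120,440,210),f("s1",320,120,440,210)]),np.hstack([f("c0",190,190,310,280),f("c1",190,190,310,280)])])
cv2.imwrite("pics/m5.png",o)
E
```

```text
(no output)
```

View pics/m5.png

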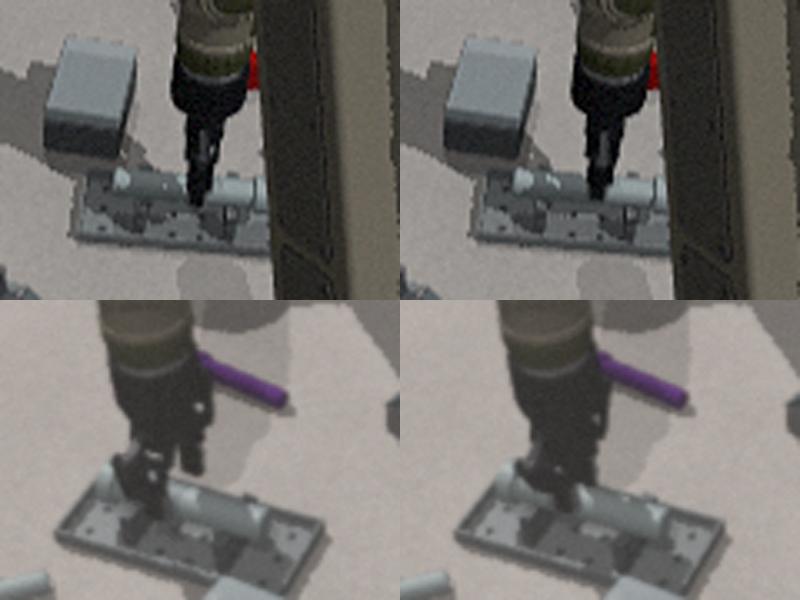

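View 9: the fingers straddle the shaft near its middle in both views, with the tips at about (235,252) and (248,241) in scene c0. I'll check the actual fingertip heights by ray.

```bash
python3 - <<'E'
from h import *
print(np.round(robot.read_q(),3),R.from_quat(robot.read_tool_rot()).as_matrix().round(3).tolist(),robot.read_position(),robot.read_finger_gap())
ps=robot.camera_params("scene"); pd=robot.camera_params("side")
for nm,p,uv in(("scene",ps,(236,253)),("scene",ps,(247.6,242)),("side",pd,(320+197*.3,120+207*.3)),("side",pd,(320+180*.3,120+182*.3))):
    for z in(20,30,40,50,60): print(nm,uv,z,onz(p,nm,uv,z).round(0)[:2],end=" ")
    print()
d=np.array([np.cos(.302),np.sin(.302)]); n=np.array([-d[1],d[0]]); g=np.array([456.1,-351.2])-5*d
print("fingers expected",g+31*n,g-31*n, "c0 tips")
# known points check of scene/side cameras: tray rim corners
E
```

```text
[-8.040e-01  4.280e-01 -2.580e-01  8.830e-01 -1.000e-03  2.036e+00] [[0.955, 0.297, 0.001], [0.297, -0.955, -0.001], [0.0, 0.002, -1.0]] [ 451.65175185 -353.43092781   18.58894753] 26.945872412777153
scene (236, 253) 20 [ 422. -361.] scene (236, 253) 30 [ 430. -367.] scene (236, 253) 40 [ 438. -373.] scene (236, 253) 50 [ 447. -378.] scene (236, 253) 60 [ 455. -384.] 
scene (247.6, 242) 20 [ 416. -305.] scene (247.6, 242) 30 [ 424. -312.] scene (247.6, 242) 40 [ 432. -318.] scene (247.6, 242) 50 [ 441. -324.] scene (247.6, 242) 60 [ 449. -331.] 
side (379.1, 182.1) 20 [ 444. -351.] side (379.1, 182.1) 30 [ 442. -341.] side (379.1, 182.1) 40 [ 439. -332.] side (379.1, 182.1) 50 [ 437. -322.] side (379.1, 182.1) 60 [ 434. -313.] 
side (374.0, 174.6) 20 [ 474. -379.] side (374.0, 174.6) 30 [ 471. -369.] side (374.0, 174.6) 40 [ 469. -359.] side (374.0, 174.6) 50 [ 466. -350.] side (374.0, 174.6) 60 [ 463. -340.] 
fingers expected [ 442.1059434  -323.09010175] [ 460.54662121 -382.28420113] c0 tips
```

Three independent cues put the real fingertips about 30–35 mm above the reported TCP: the rays from scene and side, the fingertip position in the wrist image, and the contact chord at gaps 20 and 27. I'll go correspondingly lower, step by step, watching the force and gap.

```bash
python3 - <<'E'
from h import *
d=np.array([np.cos(.302),np.sin(.302)]); c=np.array([456.1,-351.2]); g=c-5*d
robot.command_gripper(52)
for z in(10,2,-6):
    robot.servo_line([*g,z],vel=80); F=robot.read_wrist_force(); print(z,np.round(F,2),np.round(robot.read_position(),2))
    if abs(F[2])>6: break
else:
    for o in(36,32,29,24):
        robot.command_gripper(o); gp=robot.read_finger_gap(); print(o,round(gp,2),np.round(robot.read_wrist_force(),2),np.round(robot.read_moment(),2),np.round(robot.read_position(),2))
        if gp>o+3: break
print(robot.read_time_s())
E
```

```text
10 [-0.1  -0.12 -0.35] [ 450.72 -351.95    9.12]
2 [-0.51  0.68 -0.11] [ 450.88 -352.21    1.41]
-6 [-0.51 -0.7   0.12] [ 450.91 -352.31   -6.46]
36 36.27 [0.25 0.01 1.27] [-0.    0.06  0.05] [ 451.48 -352.86   -5.73]
32 32.07 [ 0.22 -0.64  0.81] [-0.13 -0.07 -0.01] [ 451.52 -352.97   -5.75]
29 29.91 [-0.4  -2.03  1.92] [-0.46 -0.12 -0.01] [ 451.76 -353.47   -5.53]
24 29.48 [-0.07 -3.34  2.82] [-0.59 -0.06 -0.03] [ 451.74 -353.5    -5.49]
20.9083
```

```bash
python3 - <<'E'
from h import *
robot.command_gripper(10); print(robot.read_finger_gap(),robot.read_position(),robot.read_wrist_force())
P=robot.read_position(); robot.servo_line([P[0],P[1],30],vel=60); print(robot.read_finger_gap(),robot.read_wrist_force(),robot.read_moment())
robot.servo_line([P[0],P[1],200],vel=200)
e=np.array([np.cos(1.580),np.sin(1.580)]); m=np.array([612.5,150.]); s=m-109*e
robot.move_pose([*s,200],down(1.580)); robot.servo_line([*s,78],vel=150); robot.hold(.2)
snap("wrist","k0"); snap("side","k0s"); snap("scene","k0c"); print(robot.read_position(),robot.read_wrist_force(),robot.read_time_s(),robot.read_finger_gap())
f=lambda n,a,b,c,d,w,h:cv2.resize(cv2.imread(f"pics/{n}.png")[b:d,a:c],(w,h),interpolation=2)
o=np.zeros((600,800,3),np.uint8); o[:,:480]=f("k0",200,0,440,300,480,600); o[:300,480:]=f("k0s",225,170,353,290,320,300); o[300:,480:]=f("k0c",300,130,428,250,320,300)
cv2.imwrite("pics/m6.png",o)
E
```

```text
29.184881974507057 [ 451.73990161 -353.48354412   -5.51637591] [ 0.5869389  -4.77344226  5.22722945]
29.46241440740109 [-0.02313799  0.39819415 -1.51007571] [0.06320438 0.0314432  0.05455867]
[613.82579577  41.03139091  78.58175731] [ 0.11555185  0.49974029 -1.66851226] 25.7667 29.407789543791456
```

View pics/m6.png

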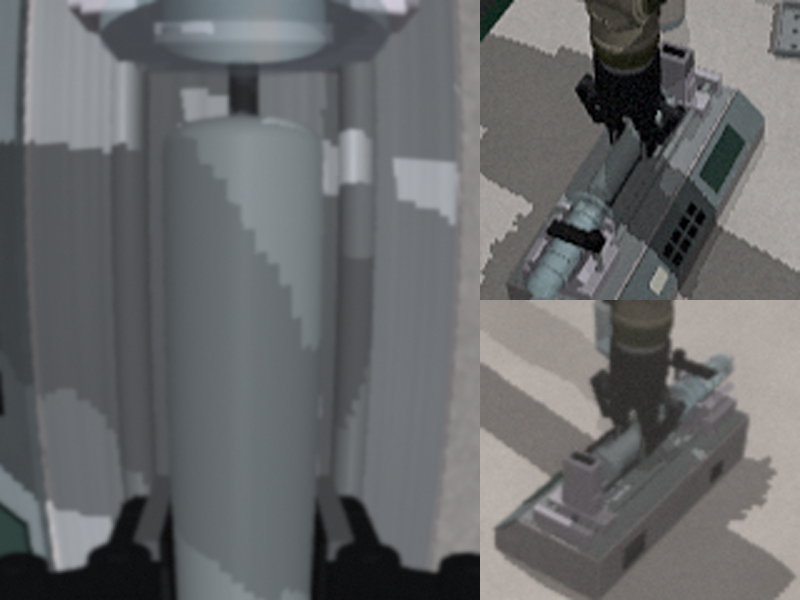

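View 10: the plunger is held straight. Its shaft is centred at u≈321.5, the flange at u≈321.8 and the tip at row 58, so it is aligned sideways with about 20 mm still to go. Its apparent size gives an axis height of 128.4, against 129 predicted. I'll insert it now with force feedback.

```bash
cat >> h.py <<'E'
e=np.array([np.cos(1.580),np.sin(1.580),0])
def push(cmd,dist,step,vel,fstop,gain=.04,verbose=True,comply=True):
    """advance along the bore in steps, giving way sideways to the felt force; stops at axial force fstop"""
    cmd=np.array(cmd,float); s=0; F0=robot.read_wrist_force()
    while s<dist-1e-6:
        st=min(step,dist-s); s+=st; cmd+=st*e
        robot.servo_line(cmd.tolist(),vel=vel); F=robot.read_wrist_force()-F0
        if verbose: print(round(s,1),np.round(F,1),np.round(robot.read_position(),1))
        if F@e<-fstop: print("stop",F@e); break
        if comply:
            if abs(F[0])>3: cmd[0]+=np.clip(gain*F[0],-.4,.4)
            if abs(F[2])>3: cmd[2]+=np.clip(gain*F[2],-.4,.4)
    return cmd
E
python3 - <<'E'
from h import *
c=np.array([612.5,150,0])-109*e
cmd=np.array([c[0],c[1],74.1]); robot.servo_line(cmd.tolist(),vel=60); robot.hold(.15)
print(robot.read_position(),robot.read_wrist_force())
cmd=push(cmd,15,15,60,8); cmd=push(cmd,30,4,40,10); 
np.save("cmd.npy",cmd); snap("wrist","k1"); snap("side","k1s"); print(cmd,robot.read_time_s(),robot.read_finger_gap())
E
```

```text
[613.44516532  40.99251317  73.99933316] [-0.00357166  0.49503671 -0.45548192]
15 [-0.1 -0.7 -1.1] [613.3  56.7  74.1]
4 [ 0.6  0.5 -0.5] [613.3  60.2  74.1]
8 [0.1 0.4 0.2] [613.3  64.2  74.1]
12 [0.1 0.7 1.2] [613.3  68.2  74.1]
16 [-0.3  0.4  1.2] [613.2  72.3  74.1]
20 [0.6 0.5 0.7] [613.2  76.3  74.1]
24 [0.1 1.6 0.4] [613.2  80.3  74.1]
28 [0.5 0.  1.1] [613.1  84.3  74.1]
30 [0.4 0.3 0. ] [613.1  86.1  74.1]
[613.08902677  86.00271062  74.1       ] 28.6667 29.594232553665048
```

```bash
python3 - <<'E'
from h import *
cmd=push(np.load("cmd.npy"),35,7,50,10)
robot.hold(.1); np.save("cmd.npy",cmd); print(cmd,robot.read_wrist_force(),robot.read_moment(),robot.read_time_s(),robot.read_finger_gap())
snap("wrist","k2"); snap("side","k2s"); snap("scene","k2c")
f=lambda n,a,b,c,d,w,h:cv2.resize(cv2.imread(f"pics/{n}.png")[b:d,a:c],(w,h),interpolation=2)
o=np.zeros((600,800,3),np.uint8); o[:,:480]=f("k2",200,0,440,300,480,600); o[:300,480:]=f("k2s",225,170,353,290,320,300); o[300:,480:]=f("k2c",300,130,428,250,320,300)
cv2.imwrite("pics/m7.png",o)
E
```

```text
7 [0.2 0.6 0. ] [613.   93.4  74.1]
14 [0.6 0.  0.3] [613.  100.5  74.1]
21 [-0.4 -1.3  0.4] [612.9 107.4  74.1]
28 [-0.7  0.1 -0.3] [612.9 114.4  74.1]
35 [ 0.7 -0.3  0.7] [612.8 121.4  74.1]
[612.76690275 121.00122825  74.1       ] [ 0.70963831 -0.18616572 -0.74185174] [ 0.04604286 -0.03237723  0.0011105 ] 30.225 29.731880951542802
```

View pics/m7.png

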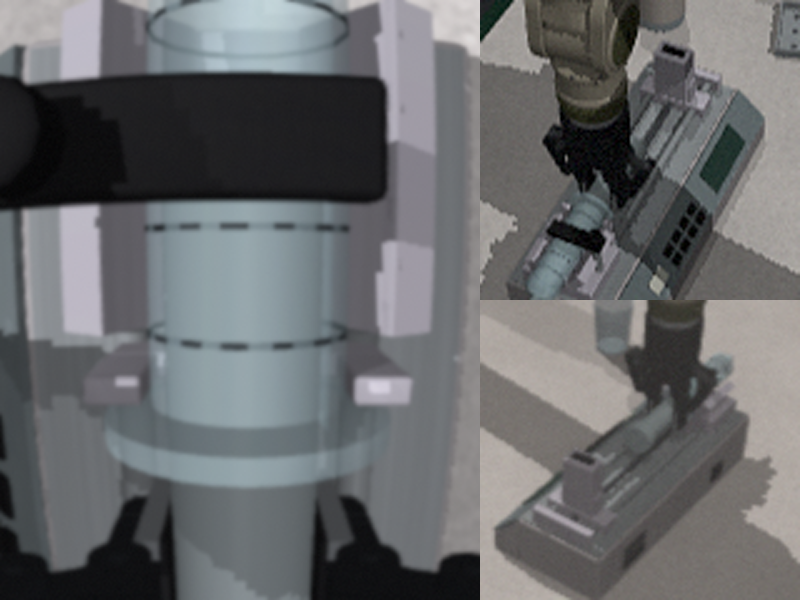

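View 11: the plunger is inside the bore with its tip hidden under the clamp, about 59 mm in. It went in with no resistance. I'll let go, regrip 46 mm further back at the sagged height, level it and push it home.

```bash
python3 - <<'E'
from h import *
robot.command_gripper(62); robot.hold(.4); print("released",robot.read_finger_gap(),robot.read_wrist_force())
cmd=np.load("cmd.npy")-46.5*e; robot.servo_line(cmd.tolist(),vel=120)
cmd[2]-=3.5; robot.servo_line(cmd.tolist(),vel=60); print(robot.read_position(),robot.read_wrist_force())
robot.command_gripper(10); print("grip",robot.read_finger_gap(),robot.read_position(),robot.read_wrist_force(),robot.read_moment())
a=.034; up=np.array([0,0,1.]); r=R.from_rotvec(-a*np.cross(e,up)); 
rod=cmd+51*up+np.array([0,0,3.5]); t=rod-r.apply(51*up); q=(r*R.from_quat(down(1.580))).as_quat()
robot.servo_line(t.tolist(),vel=20,ori=q); robot.hold(.15); np.save("cmd.npy",t)
print("level",robot.read_finger_gap(),robot.read_position(),robot.read_wrist_force(),robot.read_moment(),robot.read_time_s())
snap("side","l0s"); snap("wrist","l0")
E
```

```text
released 62.17863207135382 [ 0.64728996 -0.16623184 -0.40921288]
[612.81166539  75.17693433  70.15752216] [ 0.14272579  0.36850661 -0.24360519]
grip 29.552827751995345 [613.25936803  74.85278627  70.74118993] [0.36775944 1.99507148 0.27212795] [0.25613028 0.07402467 0.01012394]
level 29.742719453909398 [613.07054508  72.7033549   73.93283003] [ 0.14120841 -0.07737353 -1.39229624] [ 0.01913604  0.05405711 -0.02974999] 32.8667
```

```bash
python3 - <<'E'
from h import *
cmd=push(np.load("cmd.npy"),54,9,45,8); cmd=push(cmd,14,1.5,20,8)
robot.hold(.2); np.save("cmd.npy",cmd); print(cmd,robot.read_position(),robot.read_wrist_force(),robot.read_moment(),robot.read_time_s(),robot.read_finger_gap())
snap("wrist","n0"); snap("side","n0s")
E
```

```text
9 [-0.3  0.8  0.8] [613.1  82.2  74.1]
18 [-0.1  1.9  1.4] [613.   91.2  74.1]
27 [-0.   1.2  0.2] [613.  100.1  74.2]
36 [0.6 2.2 1.3] [612.9 109.1  74.1]
45 [-0.4  1.7  2. ] [612.8 118.2  74.2]
54 [0.8 1.9 1.5] [612.8 127.2  74.2]
1.5 [-0.3 -0.2  0.9] [612.8 128.4  74.2]
3.0 [-0.6 -0.6  0.7] [612.7 129.8  74.2]
4.5 [-1.3 -0.7  0.3] [612.8 131.3  74.2]
6.0 [-0.5 -1.6  0.1] [612.7 132.6  74.2]
7.5 [-1.1 -6.4  0.6] [612.8 132.6  74.2]
9.0 [ -0.6 -10.4   1.6] [612.7 132.5  74.2]
stop -10.401603205388614
[612.63100016 135.76693691  74.12947516] [612.73389856 132.52403238  74.2196826 ] [  1.1362436  -10.93141759   0.85965911] [-1.99432072 -0.06758772  0.1250378 ] 36.7667 29.232968695789335
```

```bash
python3 - <<'E'
from h import *
P=robot.read_position(); q=robot.read_tool_rot()
robot.servo_line([612.63,133.2,74.13],vel=20); print(robot.read_wrist_force())
robot.command_gripper(62); robot.hold(.2); print(robot.read_finger_gap(),robot.read_wrist_force())
robot.servo_line([612.7,133.2,185],vel=200)
robot.move_pose([613.5,80,185],down(1.580)); robot.hold(.1); snap("wrist","v0")
robot.move_pose([613.5,10,185],down(1.580)); robot.hold(.1); snap("wrist","v1"); print(robot.read_time_s())
a=cv2.imread("pics/v0.png")[:300,240:400]; b=cv2.imread("pics/v1.png")[:300,240:400]
cv2.imwrite("pics/m8.png",np.hstack([cv2.resize(x,(320,600),interpolation=2) for x in(a,b)]))
E
```

```text
[ 1.15317043 -4.10250984 -0.41082585]
62.24785509567619 [0.28484095 0.45744342 0.02086209]
39.4833
```

View pics/m8.png

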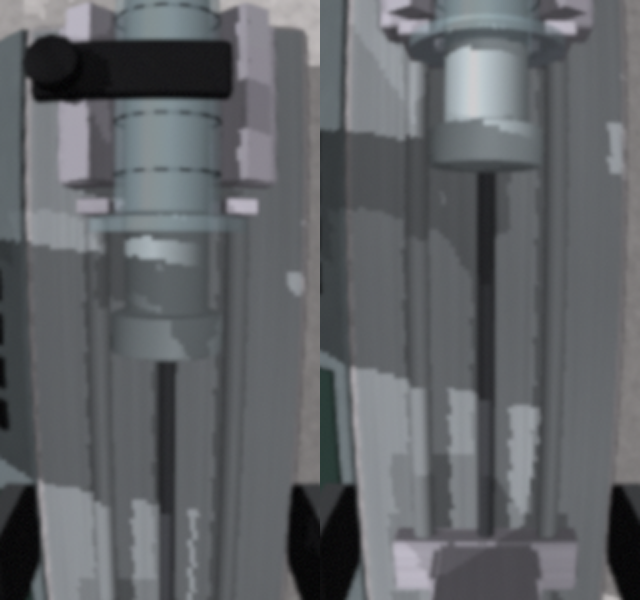

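```bash
python3 - <<'E'
from h import *
v0,v1=load("v0"),load("v1")
print("knob end",tri([ray(v0,"wrist",(322.5,180)),ray(v1,"wrist",(322.5,85))]))
print("shoulder",tri([ray(v0,"wrist",(322.5,157)),ray(v1,"wrist",(322.5,61.5))]))
print("flange",tri([ray(v0,"wrist",(322.5,116)),ray(v1,"wrist",(322.5,18.5))]))
p0={"mtx":[[309.71,0,321.31],[0,309.71,200.94],[0,0,1]],"cam_to_world":[[1,.0004,-.0014,575.122],[0,-.9634,-.2682,67.9411],[-.0015,.2682,-.9634,374.0407],[0,0,0,1]]}
g=cv2.imread("pics/wrist0.png").mean(2); print(g[240:330,352].astype(int).tolist()); print(g[300,325:412].astype(int).tolist())
for uv in((370,287),(370,292),(370,320),(344,300),(397,300)): print(uv,onz(p0,"wrist",uv,170).round(1))
g=cv2.imread("pics/v1.png").mean(2); print(g[255:300,323].astype(int).tolist())
for r in(262,266,270): print(r,onz(v1,"wrist",(323,r),91).round(1),onz(v1,"wrist",(323,r),95).round(1))
E
```

```text
knob end (array([613.58445522, 102.02349267, 133.53633006]), [0.1, 0.1])
shoulder (array([613.40896053, 119.16874566, 134.62781029]), [0.1, 0.1])
flange (array([613.09459294, 148.61602582, 145.40537158]), [0.0, 0.0])
[122, 122, 122, 122, 122, 121, 114, 99, 82, 73, 72, 72, 75, 82, 84, 79, 74, 71, 71, 71, 72, 72, 72, 71, 71, 71, 72, 72, 71, 71, 72, 71, 72, 72, 72, 72, 72, 73, 72, 72, 73, 73, 72, 74, 73, 73, 73, 74, 74, 73, 74, 73, 75, 84, 96, 109, 118, 122, 122, 122, 123, 121, 116, 111, 109, 112, 116, 118, 119, 118, 118, 117, 115, 115, 115, 117, 118, 119, 119, 119, 124, 140, 164, 178, 183, 185, 186, 185, 183, 176]
[178, 178, 175, 163, 141, 125, 120, 120, 120, 120, 120, 120, 120, 120, 121, 120, 119, 107, 83, 67, 71, 88, 107, 119, 123, 124, 123, 123, 122, 122, 124, 124, 125, 125, 125, 124, 124, 122, 122, 123, 123, 124, 123, 123, 122, 120, 120, 120, 120, 122, 122, 122, 122, 121, 120, 119, 119, 118, 117, 117, 118, 117, 117, 117, 118, 121, 123, 126, 127, 126, 125, 124, 123, 120, 118, 127, 147, 165, 177, 182, 182, 184, 183, 182, 180, 178, 179]
(370, 287) [612.3 -57.6 170. ]
(370, 292) [612.6 -62.2 170. ]
(370, 320) [614.7 -90.1 170. ]
(344, 300) [592.6 -69.2 170. ]
(397, 300) [635.2 -70.9 170. ]
[56, 57, 57, 56, 57, 56, 57, 56, 56, 56, 55, 56, 60, 69, 85, 103, 120, 121, 105, 86, 77, 76, 76, 75, 75, 76, 75, 75, 75, 76, 75, 75, 76, 75, 75, 75, 75, 75, 76, 75, 75, 76, 76, 75, 76]
262 [616.1 -56.   91. ] [616.  -53.9  95. ]
266 [616.1 -60.3  91. ] [616.1 -58.2  95. ]
270 [616.2 -64.7  91. ] [616.1 -62.6  95. ]
```

Last view (12): about 30 mm of shaft shows between the flange and the knob (triangulated 29.5 mm), so the plunger is fully home. The pusher block face is at y≈-63, with its centre at (614,-77). Now I'll slide it up.

```bash
python3 - <<'E'
from h import *
robot.command_gripper(75)
robot.move_pose([614.3,-77,185],down(1.580)); robot.servo_line([614.3,-77,104],vel=120); print(robot.read_wrist_force(),robot.read_position())
robot.command_gripper(25); print("gap",robot.read_finger_gap(),robot.read_wrist_force(),robot.read_moment(),robot.read_position())
cmd=np.array([614.3,-77,104.])
cmd=push(cmd,20,5,40,25,comply=False); print(robot.read_finger_gap(),robot.read_time_s())
if robot.read_finger_gap()>38:
    cmd=push(cmd,135,45,70,16,comply=False)
np.save("cmd.npy",cmd); print(robot.read_finger_gap(),robot.read_time_s())
E
```

```text
[ 0.58556264 -0.69720946  0.47221435] [614.83664604 -76.68640618 104.73841638]
gap 43.14807999665392 [1.44539259 1.75960812 5.4224121 ] [ 0.07769311 -0.07559175  0.03966695] [615.41178514 -77.18509007 105.27424503]
5 [ 0.2 -3.6  0.7] [615.4 -72.8 105.3]
10 [-0.3 -3.7  0.7] [615.3 -67.8 105.2]
15 [-0.4 -4.1  0.1] [615.3 -62.8 105.3]
20 [ 0.2 -4.2  0. ] [615.2 -57.8 105.3]
43.382599338880325 42.5167
45 [-0.5  2.8  0.5] [614.9 -12.3 105.3]
90 [0.1 1.4 1. ] [614.5  32.7 105.3]
135 [-0.5  2.5  0.9] [614.1  77.8 105.3]
43.6620487035994 44.8917
```

```bash
python3 - <<'E'
from h import *
cmd=np.load("cmd.npy")
for i in range(26):
    cmd=cmd+e; robot.servo_line(cmd.tolist(),vel=25); F=robot.read_wrist_force(); print(i+1,np.round(F,1),np.round(robot.read_position()[1],2))
    if F@e<-11: break
P=robot.read_position(); t=cmd.copy(); t[1]=P[1]+.1; robot.servo_line(t.tolist(),vel=20); robot.hold(.1); print(robot.read_wrist_force(),robot.read_position(),robot.read_time_s())
np.save("cmd.npy",t)
E
```

```text
1 [ 1.8 -4.1  5.4] 78.15
2 [ 1.7 -3.2  5.6] 78.92
3 [ 1.7 -3.1  6. ] 79.83
4 [ 1.4 -4.1  6.9] 80.84
5 [ 2.8 -3.7  6.1] 81.83
6 [ 2.1 -3.9  6.1] 82.85
7 [ 1.7 -2.7  5.7] 83.84
8 [ 0.6 -3.1  6.2] 84.82
9 [ 0.5 -3.   5.1] 85.84
10 [ 1.9 -3.6  6.3] 86.87
11 [ 0.9 -3.7  5.8] 87.84
12 [ 0.7 -3.4  5.9] 88.84
13 [ 1.7 -3.2  5.6] 89.84
14 [ 1.5 -5.2  7.5] 90.19
15 [ 0.5 -9.2  6.3] 90.14
16 [ -0.  -12.4   5.7] 90.11
[ 1.27398599 -0.28859001  5.99618486] [613.9758818   89.92377937 105.2548447 ] 49.3333
```

```bash
python3 - <<'E'
from h import *
t=np.load("cmd.npy"); t[1]=90.1+1.6; robot.servo_line(t.tolist(),vel=15); robot.hold(.15); print(robot.read_wrist_force(),robot.read_position())
robot.command_gripper(70); robot.hold(.2); print(robot.read_finger_gap(),robot.read_wrist_force(),robot.read_position())
robot.servo_line([t[0],t[1],200],vel=200); robot.move_pose([614,20,215],down(1.580)); robot.hold(.1)
snap("wrist","z0"); p=load("z0"); print(robot.read_time_s())
g=cv2.imread("pics/z0.png").mean(2); np.set_printoptions(linewidth=250)
for u in(310,322,334): print(u,g[0:240:2,u].astype(int).tolist())
for n,X in(("block top front",(613.5,104,170)),("block top back",(613.5,76,170)),("knob shoulder top",(613.5,120,146)),("flange",(613,150,154))):
    T=np.linalg.inv(np.array(p["cam_to_world"])); c=T[:3,:3]@np.array(X)+T[:3,3]; th=np.arctan2(np.hypot(*c[:2]),c[2]); uv=np.array(p["mtx"])[:2,2]+309.7*th*c[:2]/np.hypot(*c[:2]); print(n,uv.round(1))
E
```

```text
[ 0.56404912 -4.63906404  5.47053684] [613.96644503  90.2488694  105.25704316]
70.21414102637411 [-0.0843499   0.04347716 -0.32751485] [612.57791737  91.82760579 103.83535147]
51.4833
310 [128, 128, 129, 128, 129, 130, 129, 128, 100, 119, 130, 130, 130, 130, 131, 133, 144, 137, 132, 103, 80, 89, 101, 152, 172, 172, 173, 173, 173, 173, 173, 174, 174, 174, 174, 174, 174, 170, 135, 95, 103, 99, 88, 87, 88, 87, 88, 89, 97, 100, 100, 99, 93, 49, 14, 11, 13, 9, 11, 10, 12, 39, 88, 97, 97, 97, 89, 81, 94, 95, 95, 95, 95, 95, 95, 93, 94, 95, 94, 95, 95, 94, 94, 94, 94, 95, 95, 95, 95, 95, 95, 95, 95, 95, 95, 95, 95, 107, 137, 143, 143, 143, 143, 143, 143, 143, 143, 143, 143, 144, 144, 143, 144, 145, 144, 144, 145, 145, 145, 145]
322 [139, 139, 140, 140, 139, 140, 139, 120, 112, 139, 140, 140, 140, 140, 139, 143, 145, 146, 132, 96, 96, 119, 125, 171, 186, 186, 186, 186, 186, 186, 185, 186, 186, 186, 185, 184, 180, 178, 163, 124, 119, 115, 103, 98, 98, 97, 97, 98, 99, 101, 98, 98, 91, 46, 13, 12, 13, 13, 12, 10, 11, 40, 90, 99, 102, 115, 106, 68, 43, 41, 40, 41, 42, 41, 40, 41, 41, 41, 39, 41, 41, 42, 41, 40, 41, 41, 41, 40, 41, 40, 40, 41, 41, 41, 41, 41, 42, 41, 41, 42, 56, 65, 68, 68, 69, 67, 68, 67, 68, 68, 68, 68, 68, 67, 68, 67, 67, 68, 68, 67]
334 [116, 116, 118, 117, 116, 117, 116, 113, 100, 113, 117, 116, 117, 117, 117, 119, 128, 126, 121, 95, 83, 101, 110, 114, 129, 133, 132, 131, 131, 132, 132, 132, 131, 131, 132, 126, 119, 111, 110, 120, 126, 101, 92, 92, 91, 91, 91, 91, 96, 100, 100, 99, 93, 49, 13, 9, 12, 11, 13, 10, 13, 37, 87, 96, 96, 96, 88, 82, 93, 95, 95, 95, 95, 95, 95, 95, 95, 95, 95, 94, 95, 95, 95, 95, 96, 95, 95, 96, 96, 96, 96, 97, 97, 97, 97, 98, 96, 98, 98, 98, 100, 108, 111, 132, 133, 129, 114, 111, 111, 115, 131, 135, 136, 131, 114, 114, 114, 128, 137, 138]
block top front [322.7  94.4]
block top back [322.3 134.5]
knob shoulder top [322.8  76.2]
flange [322.5  36.4]
```

```bash
python3 -c "
from workcell import robot
print(robot.read_time_s()); print(robot.hand_in())"
```

```text
51.4833
the job is handed in; nothing more can be done
None
```

The job is done and handed in at 51.5 s of the 72 s allowed. I haven't seen a verdict, only my own checks.

**What I did**
- **Half-way insertion:** I took the plunger from the tray, started it in the barrel, pushed it about 59 mm in without resistance and let go.
- **Pushed home:** I took hold again about 46 mm further back and raised it level. The wrist then felt only the plunger's weight, about 1.4 N. I pushed until it stopped firmly, at about 10 N, and let go.
- **Pusher block:** I slid the block about 167 mm until it met the knob, keeping the force to about 12 N. I let go while still pressing lightly forward (about 4.6 N) so it would not be pulled back, then raised the arm clear.

**Last checks**
- **Plunger home:** 29.5 mm of shaft showed between flange and knob (30 mm expected), and the plunger stopped within about 1 mm of the predicted travel.
- **Block and knob:** in the last wrist image the block's front edge, knob shoulder and flange were within about 2 pixels of where they belong.
- **Arm free:** after the final release the wrist force was close to zero.

**What went wrong or disagreed**
- **First grasps:** the first attempt closed above the plunger and lifted nothing, and a second, deeper one also caught it too high. The real fingertips sit about 30–35 mm above the reported tool point. I worked at corrected heights after that, and the plunger had not moved.
- **Finger opening:** with the 31 mm shaft held, the reading was about 29.5 mm.
- **Knob height:** triangulating the knob gave 133–135 mm, lower than its top edge should be. I put that down to picking the edges by eye.
- **Bystanders:** I did not re-photograph the bottle, beaker and tip box at the end. No unexpected contact force showed in the readings I took.

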